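# Slide the type tray into its dock and shut the gate

## Task

Put the wooden tray of date types away in the grey tray dock: swing the dock's gate wide open, slide the tray flat along the worktop into the open end of the dock, push it fully home against the end stop, then swing the gate fully shut behind it. Do not lift or tip the tray (the types in it are loose), and leave the other things on the worktop where they are.

Things in the scene. Friction and masses are not known exactly. Their poses are not given: they have to be found in the camera images.
- type_tray: Open beech tray full of small brass types, 120 mm long (along its own y), 60 mm wide (its x), 18 mm high, 0.16 kg, loose, lying flat on the worktop. Origin at the centre of its underside, z up. Either end may go in first.
- tray_dock: Grey steel dock fixed to the worktop. Origin on the worktop at the middle of its open end; +x is the way in. Side walls 28 mm high, inner faces at y = +-33 mm, flaring to about +-40 mm at the mouth (x 0 to 30 mm). Lips overhang the channel 9 mm a side, underside 23 mm up, so the tray enters only at the open end, sliding on the worktop. Flanges 4 mm thick reach y = +-61 mm. End stop face at x = 117 mm.
- dock_home (a point): Point on the worktop where the tray's origin lies when it is fully home: 57 mm in from the dock's open end, midway between the walls. The tray's 120 mm length then lies along the dock's x and its tail stands 3 mm out of the open end.
- dock_hinge (a point): Top of the gate's upright hinge pin, 33 mm above the worktop, at x = -10, y = +56 mm in the dock's frame; the gate turns level about it.
- dock_gate (a joint): Gate angle (rad): 0 = shut, bar straight across the open end, inner face 3 mm behind a tray that is home; it swings outward to its stop at 2.2 and stays where left (about 0.5 N at the knob moves it). In the dock's frame the knob is at x = -10 - 106 sin(angle), y = 56 - 106 cos(angle) mm. The bar is 8 mm thick, 10 to 24 mm up. Over 1.4 the bare tray passes; at 2.2 the gate is well clear.
- gate_knob (a point): Top of the gate's knob, an upright black round grip 16 mm thick at the bar's free end, 106 mm from the hinge pin. Its grip runs from 28 to 66 mm above the worktop (this point is at 66 mm), so that it can be pinched or pushed above the dock's walls.
- ink_pad: Bystander: flat closed blue ink-pad tin, 86 x 120 x 19 mm, to the left of the tray. Origin at the centre of its underside.
- glue_jar: Bystander: glue jar with red cap, 56 mm across, 95 mm high. Origin at the centre of its underside.
- parcel_small: Bystander: small brown parcel, 89 x 114 x 61 mm. Origin at the centre of its underside. Beyond it on the right, the grey wall cabinet's door stands ajar from 0.50 to 0.86 m above the worktop, its free edge at about x = 0.28, y = -0.45 m in the world and running away from the robot from there to x = 0.56, y = -0.34 m: pass the arm in front of it, drawn back and low.
- letter_bundle_1: Bystander: bundle of envelopes, 117 x 162 x 36 mm, past the closed end of the dock. Origin at the centre of its underside.
- label_roll: Bystander: white roll of labels standing on end, 66 mm across, 40 mm high. Origin at the centre of its underside.
- moistener: Bystander: blue dish with a sponge, 72 mm across, 30 mm high. Origin at the centre of its underside.

How it is judged:
On the way, in this order (a step that is already met when the one before it is completed fails the run):
1. the gate is swung wide open (over 1.3 rad) (value of joint dock_gate above 1.3 rad), for 0.2 s.
2. the tray is fully home in the dock (its centre within 4 mm of the stop position) (x of type_tray in the frame of tray_dock above 0.053 m and y of type_tray in the frame of tray_dock between -0.008 and 0.008 m and angle between the y axis of type_tray and the x axis of tray_dock, either way round below 0.12 rad), for 0.2 s.
3. the gate is shut behind the tray (value of joint dock_gate below 0.08 rad), for 0.2 s.
At the end, for the whole second after the job is handed in: The tray lies flat and at rest between the dock's walls under the lips, its long side along the dock (within 0.12 rad), within 4 mm of fully home against the end stop, and the gate is shut (within 0.08 rad) (all of step 2 and x of type_tray in the frame of tray_dock below 0.061 m and height (world z) of type_tray below 0.006 m and linear speed of type_tray below 0.02 m/s and value of joint dock_gate below 0.08 rad); the robot touches nothing.
It fails at once if the tray is lifted more than 20 mm off the worktop (height (world z) of type_tray above 0.02 m).
It fails at once if the tray is tipped more than 0.3 rad (angle between type_tray's own z axis and vertical above 0.3 rad).
It fails at once if another thing is moved more than 30 mm (distance of any of ink_pad, glue_jar, parcel_small, letter_bundle_1, label_roll, moistener from where it was at the start of the episode above 0.03 m).
It also fails if it takes over 72 s, if anything falls off the work surface, if the arm or the gripper's body presses on something with over 40 N, if the wrist force passes 120 N, or if a joint passes its speed limit or range.

## Robot

A 6-joint arm with a two-finger parallel gripper is mounted at the origin on the work surface; the furniture and walls round the work are solid. World frame = base frame: x ahead of the robot, y to its left, z up, the work surface at z = 0. Lengths are in m, angles in rad, forces in N, time in s.
With the tool pointing down it reaches from about 0.375 to 0.975 m from the base axis. Payload 3.8 kg.
Tool frame: the origin (TCP) lies between the finger pads; the fingertips stand 22 mm ahead of it and the grasp point (between the pads) lies 3 mm ahead of it (bot.finger_overhang is the distance from the TCP to the fingertips, in m); x points along the fingers, y is the direction in which the jaws open and shut, and the axes are right-handed (so a half turn about x gives the same grasp; the last joint's range is limited). The gripper opens to 85 mm and grips with 20 to 120 N. Pads are 22 mm wide; open, the fingers measure 114 mm over their backs; the gripper's body (76 mm by 85 mm) begins 54 mm behind the grasp point. The pads swing forward as they close: fully open they stand 13 mm farther back than shut.
Start: joints at [-1.363, 0.264, 1.604, -0, 1.274, -0.037], TCP at [0.164, -0.655, 0.253] pointing down, gripper open.
Joint ranges: [-2.63, 2.63], [-0.94, 2.18], [0.31, 2.57], [-1.31, 4.45], [0, 2.66], [-2.55, 2.55]. Speed limits (rad/s): [2.57, 2.57, 3.14, 3.14, 3.14, 3.14].

## Interface

Orientations are given as a rotation vector (axis times angle).
In Python, from workcell import bot gives the robot as it stands. The module is installed in compiled form; this text tells all that it offers.
- The arm moves only by the tool arm_command, never from a script. Its argument "series" is a list that holds one entry, the list of rows, each a list of 7 numbers: the turn, a rotation vector about the tool's x, y, z in rad, then the shift along the tool's x, y, z in cm, then the opening, from 0 (shut) to 1 (fully open). In form: [[[rx, ry, rz, x, y, z, grip], ...]]. A call has 1 to 10 rows; each row shifts and turns the pose as measured when the row begins, along the tool's axes as they then stand; what a row does not reach is not made up. A row lasts 1/10 s, in which the tool goes at most 50 mm and 8.59 degrees, less where a joint would pass 70% of its speed; a pose out of reach is approached as far as the arm can. A call is refused whole if a number of a shift passes 5 or a number of a turn 0.15, either way. A call with a gripper value outside its range is refused whole. The fingers move at their own pace and stop on an object; "newtons" is the grip in N (left out, the last holds). Time passes only in rows, so rows that do not move let the fingers close. It gives the time, the measured TCP pose, the force and the opening at its end, in the units of the state.
- bot.read_state(): the state, without advancing time (a new reading comes with each control period).
- bot.read_camera(name): name is "scene" or "top" or "wrist"; returns (picture, depth): 400x640x3 uint8, blue, green, red; 400x640 float32, m along the optical axis (not along the pixel's ray), 0 where there is no reading.
- bot.camera_info(name): a dict with "K" (3x3 intrinsics, pixels), "dist_coeffs" ([k1, k2, p1, p2, k3] as OpenCV has them; the pictures are not rectified), "extrinsics" (4x4, takes a point from camera to world coordinates). Camera axes: x right, y down, z forward; pixel columns grow to the right and rows downward; lengths in m; the calibration is good to about 2 mm. A picture is of the moment at which its call begins: read the wrist's pose just before it. camera_info takes no time and is no camera call; for the wrist camera it gives the pose at the moment of the call.
- bot.finish_job(): hands the job in, once; it reports no verdict.
The state is a dict: "time": time; "q": joint angles; "joint_vel": joint speeds; "joint_torque": joint torques, N m; "tool_pos": TCP position; "tcp_rot": TCP orientation; "wrist_force": force on the tool from outside, world axes, zero at the start; "torque": the same for the moment, N m; "width": opening from 0.0 (shut) to 1.0 (fully open).
Only numpy, scipy, OpenCV 4.12 (cv2) and the standard library are available. Lean on these libraries where they do the work, as an engineer would, in place of code of your own. Each camera call takes 0.05 s, during which the arm holds its last target.

## Working session

There is one attempt and no reset: what is moved stays moved. The work goes in short steps, Python scripts to look and compute and a tool call to move; the robot and the scene stay as the last step left them, time stands still between calls to the robot, and variables do not carry over. Pictures are saved under pics/ and viewed, and the job is handed in when it is done.

Besides the shell and the picture viewer there is one more tool, called after "Emit:" as name(argument=value, ...) on one line, values as JSON. arm_command: Moves the arm, as the interface text tells. Its arguments: {"type":"object","properties":{"series":{"type":"array"},"newtons":{"type":"number"}},"required":["series"]}

```bash
mkdir -p pics; python3 - <<'E'
from workcell import bot
import cv2, numpy as np, json
s=bot.read_state(); print(s, bot.finger_overhang)
for n in("top","scene"):
    p,d=bot.read_camera(n); cv2.imwrite(f"pics/{n}0.png",p); np.save(f"pics/{n}0.npy",d)
    i=bot.camera_info(n); print(n,{k:np.round(v,3).tolist() for k,v in i.items()})
E
```

```text
{'time': 0.0, 'q': array([-1.36290286e+00,  2.64756227e-01,  1.60542045e+00,  3.08243390e-05,
        1.27370204e+00, -3.69182771e-02]), 'joint_vel': array([ 1.02464507e-03, -7.12202732e-04, -1.55127185e-04, -4.54182215e-05,
        1.01813565e-03, -1.04763361e-03]), 'joint_torque': array([ 1.27203948e-03, -5.15112126e+01, -3.67313719e+01,  1.60415138e-04,
        1.28136249e-02,  5.27927781e-07]), 'tool_pos': array([ 0.16345218, -0.6541843 ,  0.25193483]), 'tcp_rot': array([ 2.09211427,  0.25978909, -2.09246386]), 'wrist_force': array([ 0.29344956, -0.39472697,  0.03341431]), 'torque': array([-0.04832355,  0.03717121, -0.00041517]), 'width': 1.0002154559736038} 0.022
top {'K': [[400.514, 0.0, 317.505], [0.0, 400.514, 202.792], [0.0, 0.0, 1.0]], 'dist_coeffs': [-0.082, 0.0, 0.0, 0.0, 0.0], 'extrinsics': [[0.023, -0.996, 0.089, 0.399], [-0.999, -0.025, -0.02, 0.147], [0.022, -0.088, -0.996, 1.287], [0.0, 0.0, 0.0, 1.0]]}
scene {'K': [[409.335, 0.0, 321.614], [0.0, 409.335, 206.157], [0.0, 0.0, 1.0]], 'dist_coeffs': [0.009, 0.0, 0.0, 0.0, 0.0], 'extrinsics': [[-0.897, -0.165, 0.411, -0.04], [-0.442, 0.385, -0.81, 1.218], [-0.024, -0.908, -0.418, 0.623], [0.0, 0.0, 0.0, 1.0]]}
```

View pics/top0.png

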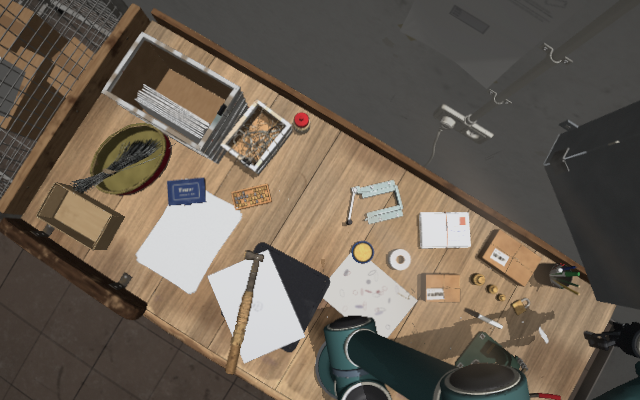

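View pics/scene0.png

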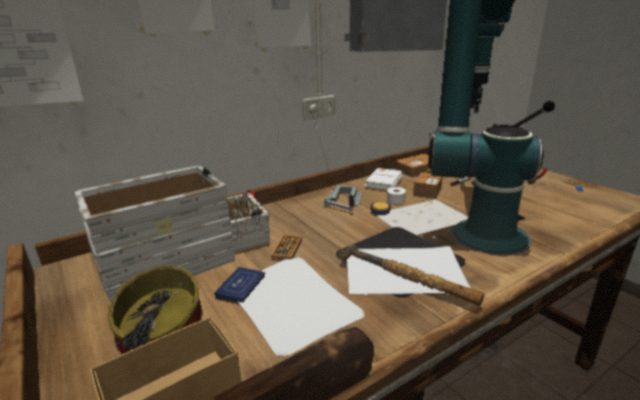

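The top view shows the tray at about (252,197), the dock at about (378,201) opening to the left, and the gate bar from (354,187) to (349,223). I'll enlarge that area.

```bash
cat > h.py <<'E'
from workcell import bot
import cv2, numpy as np
from scipy.spatial.transform import Rotation as R
def pix2w(name,uv,z,info=None):
    i=info or bot.camera_info(name); T=np.array(i["extrinsics"])
    u=cv2.undistortPoints(np.array(uv,float).reshape(-1,1,2),np.array(i["K"]),np.array(i["dist_coeffs"])).reshape(-1,2)
    d=np.c_[u,np.ones(len(u))]@T[:3,:3].T
    z=np.broadcast_to(z,len(u))
    return T[:3,3]+d*((z-T[2,3])/d[:,2])[:,None]
def w2pix(name,P,info=None):
    i=info or bot.camera_info(name); T=np.linalg.inv(np.array(i["extrinsics"]))
    return cv2.projectPoints(np.array(P,float).reshape(-1,1,3),cv2.Rodrigues(T[:3,:3])[0],T[:3,3],np.array(i["K"]),np.array(i["dist_coeffs"]))[0].reshape(-1,2)
E
python3 - <<'E'
import cv2
p=cv2.imread("pics/top0.png")
c=p[165:245,330:420]; cv2.imwrite("pics/c1.png",cv2.resize(c,None,fx=7,fy=7,interpolation=2))
c=p[175:220,225:285]; cv2.imwrite("pics/c2.png",cv2.resize(c,None,fx=10,fy=10,interpolation=2))
E
```

```text
(no output)
```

View pics/c1.png

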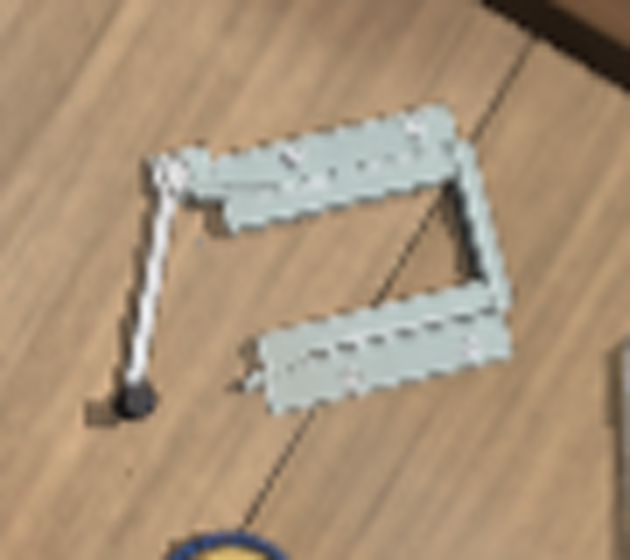

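View pics/c2.png

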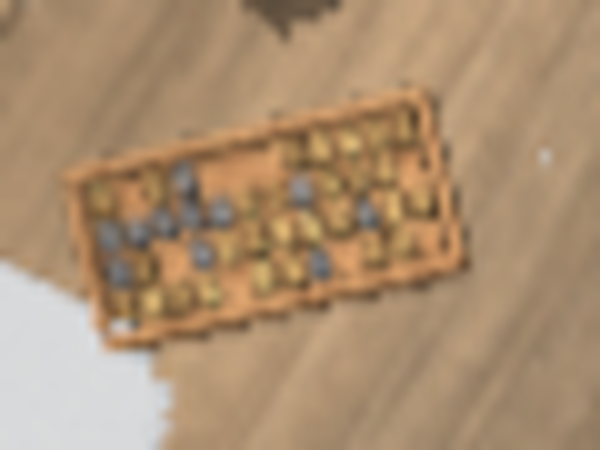

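```bash
python3 - <<'E'
from h import *
def c(p,f,o): return (np.array(p,float)+.5)/f-.5+np.array(o)
t=pix2w("top",c([(68,175),(430,88),(465,265),(108,347)],10,(225,175)),.018); print("tray",t.round(4))
ctr=t.mean(0); print(ctr, [np.linalg.norm(t[i]-t[(i+1)%4]).round(4) for i in range(4)])
v=(t[1]-t[0]+t[2]-t[3]); print("tray dir",np.degrees(np.arctan2(v[1],v[0])))
hinge=pix2w("top",c([(170,172)],7,(330,165)),.033)[0]
knob=pix2w("top",c([(135,398)],7,(330,165)),.066)[0]
print("hinge",hinge,"knob",knob,np.linalg.norm((hinge-knob)[:2]))
fl=pix2w("top",c([(443,103),(510,350),(272,410)],7,(330,165)),.004); print("flange",fl)
a=fl[1]-fl[2]; print("axis deg a",np.degrees(np.arctan2(a[1],a[0])))
b=fl[0]-fl[1]; print("cross deg-90",np.degrees(np.arctan2(b[1],b[0]))-90, np.linalg.norm(b))
# brute-force: dock pose from hinge + flanges
th=np.arctan2(a[1],a[0])
for th in (np.arctan2(a[1],a[0]), np.arctan2(b[1],b[0])-np.pi/2):
    Rm=np.array([[np.cos(th),-np.sin(th)],[np.sin(th),np.cos(th)]])
    o=hinge[:2]-Rm@[-.010,.056]
    print("origin",o,"home",o+Rm@[.057,0]); 
    for q in (*fl,knob,*t): print((Rm.T@(q[:2]-o)).round(4))
E
```

```text
tray [[0.5394 0.396  0.018 ]
 [0.5701 0.2816 0.018 ]
 [0.5137 0.2685 0.018 ]
 [0.4848 0.381  0.018 ]]
[0.52701374 0.33177169 0.018     ] [np.float64(0.1185), np.float64(0.0579), np.float64(0.1161), np.float64(0.0566)]
tray dir -75.24651152468465
hinge [0.55674124 0.00719429 0.033     ] knob [0.45286893 0.0246898  0.066     ] 0.1053354117162448
flange [[ 0.59611834 -0.12310415  0.004     ]
 [ 0.48176989 -0.15507022  0.004     ]
 [ 0.4515604  -0.04472247  0.004     ]]
axis deg a -74.68949077462354
cross deg-90 -74.38168169705898 0.11873246693387501
origin [ 0.50536924 -0.0172376 ] home [ 0.52042008 -0.07221461]
[0.1261 0.0596]
[ 0.1267 -0.0592]
[ 0.0123 -0.0592]
[-0.0543 -0.0396]
[-0.3896  0.1419]
[-0.2711  0.1414]
[-0.2734  0.0835]
[-0.3895  0.0853]
origin [ 0.50550123 -0.01751323] home [ 0.52084721 -0.07240859]
[0.1261 0.0588]
[ 0.1261 -0.0599]
[ 0.0117 -0.0593]
[-0.0548 -0.0393]
[-0.3891  0.1439]
[-0.2707  0.1428]
[-0.2733  0.085 ]
[-0.3893  0.0873]
```

```bash
cat >> h.py <<'E'
TH=np.radians(-74.6); C2,S2=np.cos(TH),np.sin(TH); RD=np.array([[C2,-S2],[S2,C2]])
OD=np.array([.5054,-.0174])
def d2w(x,y): return OD+RD@np.array([x,y])
def w2d(p): return RD.T@(np.array(p)[:2]-OD)
# target orientation: tool x down, y along +-dock y
def target_R(sgn=1,extra=0):
    y=np.array([-S2,C2,0])*sgn; x=np.array([0,0,-1.]); z=np.cross(x,y)
    return np.c_[x,y,z]
def plan(p,Rm,goal,Rg=None,step=4.5,ang=.14,n=None):
    """rows from pose to goal, straight, tool-frame cm"""
    Rg=Rm if Rg is None else Rg
    rv=(R.from_matrix(Rm.T@Rg)).as_rotvec(); dp=np.array(goal)-p
    n=n or int(np.ceil(max(np.abs(dp).max()*100/step*1.0,np.linalg.norm(dp)*100/4.8,np.linalg.norm(rv)/ang,1e-9)))
    out=[]
    for k in range(n):
        Rk=Rm@R.from_rotvec(rv*k/n).as_matrix()
        out.append(np.r_[rv/n,Rk.T@dp/n*100])
    return out
def st():
    s=bot.read_state(); return s,np.array(s["tool_pos"]),R.from_rotvec(s["tcp_rot"]).as_matrix()
def show(rows):
    for r in rows: print([round(float(a),2) for a in r])
E
python3 - <<'E'
from h import *
s,p,Rm=st(); print(Rm.round(3)); print(target_R(1).round(3)); 
for sg in (1,-1): print(R.from_matrix(Rm.T@target_R(sg)).as_rotvec())
for n,uv,z in (("hammerhead",(250,256),.02),("moist",(362,252),.03),("jar",(301,121),.09),("sheetcorner",(242,205),0),("folder",(262,243),0),("inkpad",(186,190),.02),("roll",(399,260),.04)): 
    w=pix2w("top",[uv],z)[0]; print(n,w.round(3),w2d(w).round(3))
a=pix2w("top",[(250,256),(233,370)],.02); print(a, w2d(a[1]))
E
```

```text
[[-0.     0.242 -0.97 ]
 [ 0.002 -0.97  -0.242]
 [-1.    -0.002 -0.   ]]
[[ 0.     0.964  0.266]
 [ 0.     0.266 -0.964]
 [-1.     0.     0.   ]]
[-1.59476301e+00 -1.75041345e-03  1.52074641e-03]
[1.54682841e+00 1.51081976e-03 1.73898764e-03]
hammerhead [0.339 0.329 0.02 ] [-0.378 -0.069]
moist [ 0.36  -0.022  0.03 ] [-0.034 -0.142]
jar [0.756 0.179 0.09 ] [-0.123  0.293]
sheetcorner [0.5   0.363 0.   ] [-0.368  0.096]
folder [0.38  0.295 0.   ] [-0.334 -0.038]
inkpad [0.542 0.541 0.02 ] [-0.529  0.184]
roll [ 0.337 -0.137  0.04 ] [ 0.071 -0.194]
[[ 0.33879061  0.3288564   0.02      ]
 [-0.01574826  0.37112366  0.02      ]] [-0.51296798 -0.39926181]
```

Emit:
arm_command(series=[[[0,0,0,1.6,-4.5,0,1],[0,0,0,1.6,-4.5,0,1],[0,0,0,1.6,-4.5,0,1],[0,0,0,1.6,-4.5,0,1],[0,0,0,1.6,-4.5,0,1],[0,0,0,0,0,0,1]]])

```text
time: 0.7
tool_pos: [0.1062, -0.4232, 0.1606]
tcp_rot: [2.097, 0.275, -2.099]
wrist_force: [0.2, 0.9, -1.1]
width: 1.002
```

Emit:
arm_command(series=[[[-0.1,0,0,0,0,-4.4,1],[-0.1,0,0,0,-0.2,-4.4,1],[-0.1,0,0,0,-0.2,-4.4,1],[-0.1,0,0,0,-0.2,-4.4,1],[-0.1,0,0,0,-0.2,-4.4,1],[-0.1,0,0,0,-0.2,-4.4,1],[-0.1,0,0,0,-0.2,-4.4,1],[0,0,0,0,0,0,1]]])

```text
time: 1.5
tool_pos: [0.3644, -0.2491, 0.1615]
tcp_rot: [1.649, 0.874, -1.638]
wrist_force: [0.1, -0.2, -0.6]
width: 1.005
```

```bash
python3 - <<'E'
from h import *
s,p,Rm=st(); print(p,s["q"],np.linalg.norm(p[:2]))
show(plan(p,Rm,[.453,.0247,.15],target_R(1),ang=.12))
E
```

```text
[ 0.36443436 -0.24910362  0.161483  ] [-0.66407646 -0.10125025  2.17477027  0.01236163  1.07793721 -0.06472163] 0.44143517761882944
[-0.11, -0.0, 0.0, 0.19, -1.04, -3.44]
[-0.11, -0.0, 0.0, 0.19, -0.65, -3.54]
[-0.11, -0.0, 0.0, 0.18, -0.26, -3.59]
[-0.11, -0.0, 0.0, 0.17, 0.13, -3.59]
[-0.11, -0.0, 0.0, 0.17, 0.52, -3.56]
[-0.11, -0.0, 0.0, 0.16, 0.9, -3.48]
[-0.11, -0.0, 0.0, 0.15, 1.28, -3.36]
[-0.11, -0.0, 0.0, 0.15, 1.64, -3.2]
```

Emit:
arm_command(series=[[[-0.11,0,0,0,-0.8,-3.5,1],[-0.11,0,0,0,-0.5,-3.5,1],[-0.11,0,0,0,-0.2,-3.6,1],[-0.11,0,0,0,0.1,-3.6,1],[-0.11,0,0,0,0.5,-3.6,1],[-0.11,0,0,0,0.9,-3.5,1],[-0.11,0,0,0,1.2,-3.4,1],[-0.11,0,0,0,1.6,-3.2,1],[0,0,0,0,0,0,1]]])

```text
time: 2.4
tool_pos: [0.4575, 0.0282, 0.1661]
tcp_rot: [0.993, 1.34, -0.978]
wrist_force: [-0.5, -0.4, 0.4]
width: 1.002
```

```bash
python3 - <<'E'
from h import *
s,p,Rm=st(); print(p,s["q"])
print(R.from_matrix(Rm.T@target_R(1)).as_rotvec())
i=bot.camera_info("wrist")
im,d=bot.read_camera("wrist"); cv2.imwrite("pics/w1.png",im); np.save("pics/w1.npy",d)
print(np.array(i["extrinsics"]).round(3))
q=w2pix("wrist",[[.4529,.0247,.066],[.5567,.0072,.033],[*d2w(.0123,-.0592),.004]],i); print(q)
E
```

```text
[0.45746993 0.02818142 0.16614165] [ 4.98035949e-04 -7.97486217e-02  2.14584938e+00  1.06699556e-02
  1.07311783e+00 -3.05060156e-01]
[ 0.03169463 -0.00832785 -0.00493013]
[[ 0.955  0.281  0.09   0.435]
 [ 0.295 -0.914 -0.278  0.1  ]
 [ 0.004  0.292 -0.956  0.287]
 [ 0.     0.     0.     1.   ]]
[[309.20584131 209.91929169]
 [413.33127426 246.71943426]
 [289.47862586 251.09491153]]
```

View pics/w1.png

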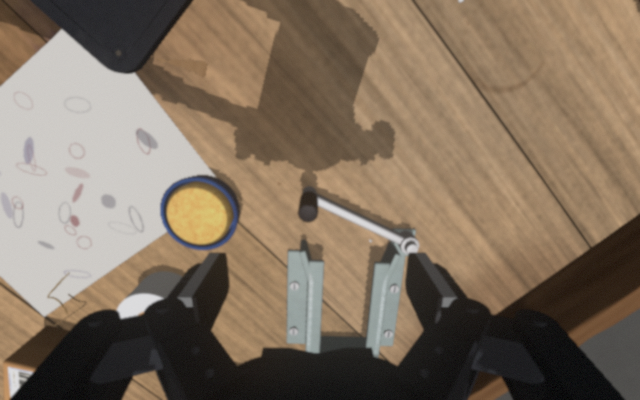

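The wrist view shows the knob near (309,210), the hinge near (409,244), and the dock below them between the fingers. I'll enlarge it to refine the positions.

```bash
python3 - <<'E'
import cv2
p=cv2.imread("pics/w1.png")
cv2.imwrite("pics/c3.png",cv2.resize(p[170:360,275:435],None,fx=4,fy=3.1578947*1,interpolation=2) if 0 else cv2.resize(p[175:360,275:435],None,fx=3.2,fy=3.2,interpolation=2))
E
```

```text
(no output)
```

View pics/c3.png

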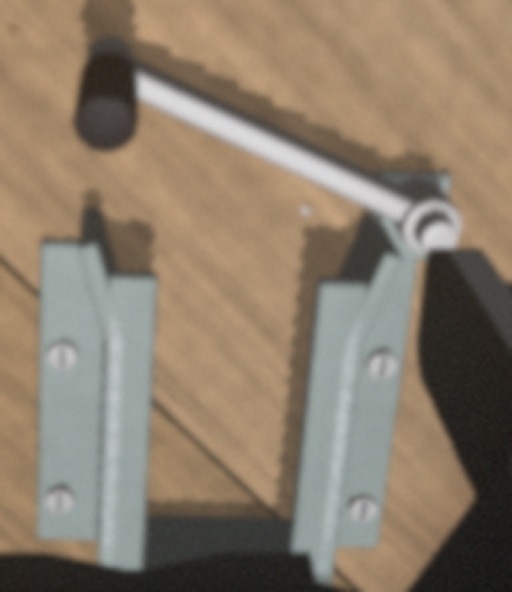

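```bash
cat > cal.py <<'E'
from h import *
i=bot.camera_info("wrist")
def c(p,f=3.2,o=(275,175)): return (np.array(p,float)+.5)/f-.5+np.array(o)
pts=[(105,120),(435,233),(157,278),(143,570),(320,283),(292,553),(41,241),(38,538)]
P=pix2w("wrist",c(pts),[.066,.033,.028,.028,.028,.028,.004,.004],i)
for q in P: print(q.round(4),w2d(q).round(4))
a=P[3]-P[2];b=P[5]-P[4];e=P[7]-P[6]
for v in(a,b,e): print(np.degrees(np.arctan2(v[1],v[0])))
print(np.linalg.norm((P[0]-P[1])[:2]))
E
python3 cal.py
```

```text
[0.4514 0.0211 0.066 ] [-0.0514 -0.0418]
[0.5537 0.004  0.033 ] [-0.0078  0.0522]
[ 0.483  -0.0353  0.028 ] [ 0.0113 -0.0263]
[ 0.5108 -0.139   0.028 ] [ 0.1187 -0.0271]
[ 0.5296 -0.0229  0.028 ] [0.0117 0.0219]
[ 0.5552 -0.1184  0.028 ] [0.1106 0.0212]
[ 0.4484 -0.0459  0.004 ] [ 0.0124 -0.0626]
[ 0.4782 -0.1584  0.004 ] [ 0.1287 -0.0637]
-75.03141359870165
-74.9680787837005
-75.16958508166027
0.10365100461053137
```

```bash
sed -i 's/TH=np.radians(-74.6)/TH=np.radians(-74.8)/; s/OD=np.array.*/OD=np.array([.5046,-.0188])/' h.py; python3 - <<'E'
from h import *
s,p,Rm=st(); print(p)
show(plan(p,Rm,[.452,.0228,.055],target_R(1)))
E
```

```text
[0.45685864 0.02673556 0.16589704]
[0.01, -0.0, -0.0, 3.7, -0.21, 0.11]
[0.01, -0.0, -0.0, 3.7, -0.2, 0.1]
[0.01, -0.0, -0.0, 3.7, -0.2, 0.09]
```

Emit:
arm_command(series=[[[0.01,0,0,3.7,-0.2,0.1,1],[0.01,-0.01,-0.01,3.7,-0.2,0.1,1],[0.01,0,0,3.7,-0.2,0.1,1],[0,0,0,0,0,0,0.5],[0,0,0,0,0,0,0]]], newtons=25)

```text
time: 2.95
tool_pos: [0.4546, 0.0161, 0.0546]
tcp_rot: [1.012, 1.315, -1.023]
wrist_force: [0.8, -0.1, 0.5]
width: 0.687
```

Emit:
arm_command(series=[[[0,0,0,0,0,0,0],[0,0,0,0,0,0,0],[0,0,0,0,0,0,0],[0,0,0,0,0,0,0],[0,0,0,0,0,0,0]]])

```text
time: 3.45
tool_pos: [0.4547, 0.0145, 0.0584]
tcp_rot: [1.015, 1.313, -1.025]
wrist_force: [2.5, -0.7, -10.1]
width: 0.171
```

```bash
python3 - <<'E'
from h import *
s,p,Rm=st(); print(p,w2d(p),s["width"]*85,s["wrist_force"])
print(R.from_matrix(Rm.T@target_R(1)).as_rotvec())
k=w2d(p);h=np.array([-.01,.056]); print(np.linalg.norm(k-h)); a=np.arctan2(-(k-h)[0],-(k-h)[1]); print("gate",a)
im,d=bot.read_camera("wrist"); cv2.imwrite("pics/w2.png",im)
E
```

```text
[0.45474023 0.014506   0.05838443] [-0.04521353 -0.03938303] 14.504921438097988 [  2.50284028  -0.65391661 -10.14201147]
[-0.01210281  0.00775598  0.00164652]
0.10167553353492755
gate 0.3536586800397822
```

View pics/w2.png

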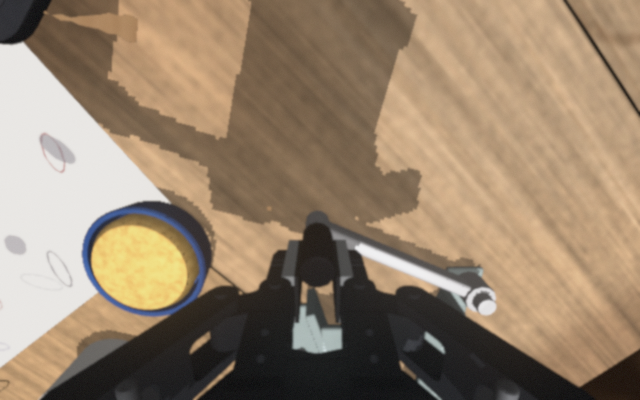

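The knob sits about 7 mm off the pad centre, toward the dock's -x. I'll reopen a little and re-centre.

Emit:
arm_command(series=[[[0,0,0,0,0,0,0.5],[0,0,0,0,0,0,0.5],[0,0,0,0.2,0,0,0.5],[-0.01,0.01,0,0,-0.1,-0.7,0.5],[0,0,0,0,0,0,0],[0,0,0,0,0,0,0],[0,0,0,0,0,0,0],[0,0,0,0,0,0,0],[0,0,0,0,0,0,0]]])

```text
time: 4.4
tool_pos: [0.4534, 0.0222, 0.0598]
tcp_rot: [1.013, 1.325, -1.011]
wrist_force: [0.1, 0.8, 0.5]
width: 0.173
```

```bash
cat > gs.py <<'E'
from h import *
s,p,Rm=st(); print(p,"dock",w2d(p).round(4),"w",s["width"]*85,s["wrist_force"].round(1),s["q"].round(2))
print("rot err",R.from_matrix(Rm.T@target_R(1)).as_rotvec().round(3))
k=w2d(p);h=np.array([-.01,.056]); print(np.linalg.norm(k-h)); a=np.arctan2(-(k-h)[0],-(k-h)[1])%6.28; print("gate",a)
import sys
if len(sys.argv)>1:
    g=float(sys.argv[1]); n=int(sys.argv[2]); q=k; r=np.linalg.norm(k-h)
    for t in np.linspace(a,g,n+1)[1:]:
        t2=h+r*np.array([-np.sin(t),-np.cos(t)]); dd=t2-q; q=t2
        print("y %.2f z %.2f"%(dd[1]*100,dd[0]*100))
E
python3 gs.py 2.2 14
```

```text
[0.45338032 0.02215258 0.05975587] dock [-0.0529 -0.0387] w 14.718761463954266 [0.1 0.8 0.5] [-0.01  0.06  2.24  0.    0.84 -0.28]
rot err [-0.    -0.003  0.   ]
0.10397559361947266
gate 0.4258221508263228
y 0.62 z -1.16
y 0.76 z -1.07
y 0.89 z -0.97
y 1.01 z -0.85
y 1.11 z -0.72
y 1.19 z -0.57
y 1.25 z -0.42
y 1.29 z -0.25
y 1.31 z -0.09
y 1.31 z 0.08
y 1.29 z 0.24
y 1.25 z 0.40
y 1.19 z 0.56
y 1.11 z 0.71
```

Emit:
arm_command(series=[[[0,0,0,0,0.6,-1.2,0],[0,0,0,0,0.75,-1.1,0],[0,0,0,0,0.9,-1.0,0],[0,0,0,0,1.0,-0.85,0],[0,0,0,0,1.1,-0.7,0],[0,0,0,0,1.2,-0.6,0],[0,0,0,0,0,0,0]]])

```text
time: 5.1
tool_pos: [0.4953, 0.0957, 0.0597]
tcp_rot: [1.013, 1.327, -1.013]
wrist_force: [0.1, -2.8, 3.7]
width: 0.18
```

```bash
python3 gs.py 2.2 9
```

```text
[0.49527577 0.09572304 0.0596536 ] dock [-0.113  0.021] w 15.317640964916691 [ 0.1 -2.8  3.7] [ 0.14  0.15  2.13  0.    0.86 -0.13]
rot err [-0.001 -0.003  0.003]
0.10873836259600504
gate 1.2433670932332148
y 1.11 z -0.31
y 1.14 z -0.19
y 1.15 z -0.07
y 1.15 z 0.05
y 1.14 z 0.17
y 1.12 z 0.29
y 1.08 z 0.41
y 1.03 z 0.52
y 0.97 z 0.63
```

Emit:
arm_command(series=[[[0,0,0,0,1.1,-0.2,0],[0,0,0,0,1.1,-0.1,0],[0,0,0,0,1.1,0,0],[0,0,0,0,1.1,0.1,0],[0,0,0,0,1.1,0.2,0],[0,0,0,0,1.1,0.3,0],[0,0,0,0,1.05,0.4,0],[0,0,0,0,1.0,0.5,0],[0,0,0,0,0,0,0]]])

```text
time: 6.0
tool_pos: [0.5834, 0.1176, 0.0597]
tcp_rot: [1.026, 1.342, -1.012]
wrist_force: [-0.5, 0.3, 1.1]
width: 0.174
```

```bash
python3 gs.py 2.2 2
```

```text
[0.5834474  0.11760797 0.0597427 ] dock [-0.111   0.1119] w 14.769281070577234 [-0.5  0.3  1.1] [ 0.15  0.31  1.94  0.03  0.91 -0.13]
rot err [-0.006 -0.021  0.006]
0.11538269970703739
gate 2.076100649626173
y 0.61 z 0.37
y 0.59 z 0.40
```

Emit:
arm_command(series=[[[0,0,0,0,0.2,0.6,0],[0,0,0,0,0.2,0.5,0],[0,0,0,0,0,0,0.4],[0,0,0,0,0,0,0.6],[0,0,0,-3,0,0,0.9],[0,0,0,-4,0,0,1],[0,0,0,-3,0,0,1],[0,0,0,0,0,0,1]]])

```text
time: 6.8
tool_pos: [0.5908, 0.1057, 0.1586]
tcp_rot: [1.029, 1.344, -1.013]
wrist_force: [1.4, 0.4, 0.4]
width: 1.0
```

```bash
python3 - <<'E'
from h import *
s,p,Rm=st(); print(p)
im,d=bot.read_camera("wrist"); cv2.imwrite("pics/w3.png",im)
im,d=bot.read_camera("top"); cv2.imwrite("pics/t3.png",cv2.resize(im[150:270,220:420],None,fx=4,fy=4,interpolation=2))
g=[*d2w(-.27+.018,0),.145] ;
# over tail of tray: tray centre top est (.527,.332), tail side dir
E
```

```text
[0.59081217 0.10570401 0.15863903]
```

View pics/w3.png

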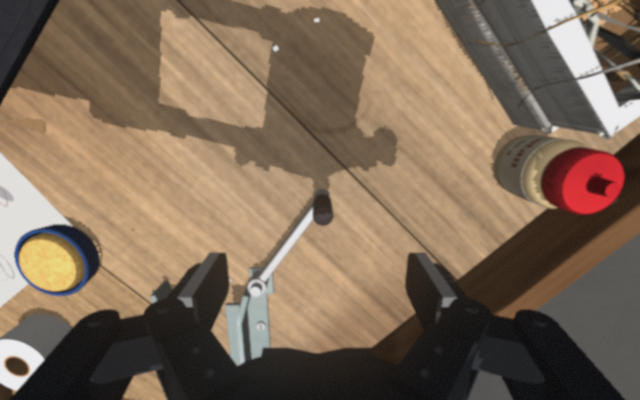

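View pics/t3.png

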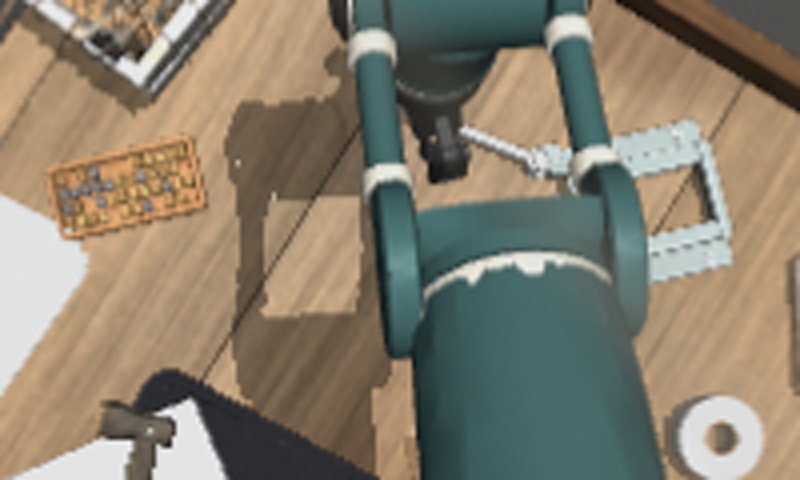

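```bash
python3 - <<'E'
from h import *
s,p,Rm=st(); print(p,w2d(p))
print("tray",w2d([.527,.3318]))
g=[*d2w(-.27,.113),.16]; print(g)
show(plan(p,Rm,g,target_R(1)))
E
```

```text
[0.58812405 0.10561975 0.15444919] [-0.09816801  0.1132236 ]
tray [-0.33246175  0.1135399 ]
[np.float64(0.5428557856423377), np.float64(0.27138183069394184), 0.16]
[-0.0, -0.01, 0.0, -0.03, -0.04, -4.3]
[-0.0, -0.01, 0.0, -0.06, -0.03, -4.3]
[-0.0, -0.01, 0.0, -0.08, -0.02, -4.3]
[-0.0, -0.01, 0.0, -0.11, -0.01, -4.3]
```

Emit:
arm_command(series=[[[0,-0.01,0,0,0,-4.3,1],[0,-0.01,0,0,0,-4.3,1],[0,0,0,0,0,-4.3,1],[0,0,0,0,0,-4,1],[0,0,0,0,0,0,1]]])

```text
time: 7.4
tool_pos: [0.5395, 0.268, 0.146]
tcp_rot: [1.007, 1.335, -1.043]
wrist_force: [0.6, -1.1, -0.2]
width: 1.002
```

```bash
python3 - <<'E'
from h import *
s,p,Rm=st(); print(p,w2d(p)); print(R.from_matrix(Rm.T@target_R(1)).as_rotvec().round(3))
i=bot.camera_info("wrist")
import pickle; pickle.dump(i,open("w4.pkl","wb"))
im,d=bot.read_camera("wrist"); cv2.imwrite("pics/w4.png",im)
E
```

```text
[0.53952945 0.26796719 0.14598862] [-0.26757695  0.10889475]
[-0.014 -0.001  0.027]
```

View pics/w4.png

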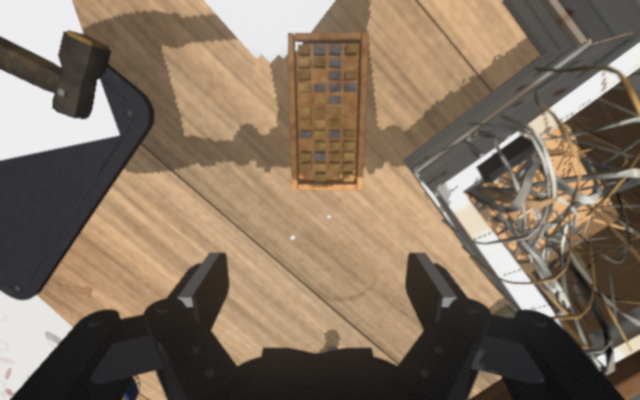

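```bash
python3 - <<'E'
import cv2
p=cv2.imread("pics/w4.png")
cv2.imwrite("pics/c4.png",cv2.resize(p[20:200,280:480],None,fx=3,fy=3,interpolation=2))
E
```

```text
(no output)
```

View pics/c4.png

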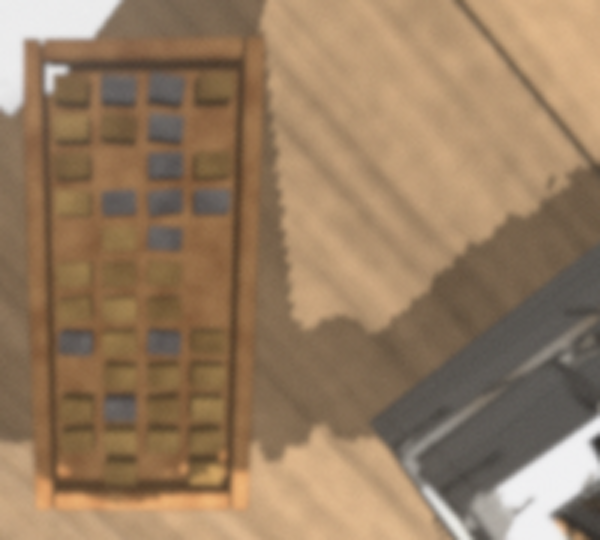

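```bash
python3 - <<'E'
from h import *
import pickle; i=pickle.load(open("w4.pkl","rb"))
c=lambda p:(np.array(p,float)+.5)/3-.5+np.array((280,20))
P=pix2w("wrist",c([(25,40),(265,38),(247,508),(37,508)]),.018,i)
D=np.array([w2d(q) for q in P]); print(D.round(4),"ctr",D.mean(0), [np.linalg.norm(D[k]-D[(k+1)%4]).round(4) for k in range(4)])
m=(D[2]+D[3]-D[0]-D[1])/2; print("yaw",np.arctan2(m[1],m[0])); print(P.mean(0))
B=pix2w("wrist",[c((375,428)),(150,115),(100,30)],[0,0,.0],i); print("box corner,mat corner,hammer",[w2d(q).round(3) for q in B])
s,p,Rm=st(); print(p,w2d(p))
E
```

```text
[[-0.3921  0.0861]
 [-0.3914  0.1443]
 [-0.2732  0.1432]
 [-0.2736  0.0845]] ctr [-0.33256436  0.11454635] [np.float64(0.0582), np.float64(0.1182), np.float64(0.0587), np.float64(0.1185)]
yaw -0.01165016196941042
[0.52794434 0.3321629  0.018     ]
box corner,mat corner,hammer [array([-0.292,  0.182]), array([-0.335, -0.037]), array([-0.402, -0.067])]
[0.5396382  0.26588965 0.14544788] [-0.26554357  0.10845499]
```

```bash
python3 - <<'E'
from h import *
s,p,Rm=st()
g=[*d2w(-.377,.1145),.10]; print(g)
show(plan(p,Rm,g,target_R(1)))
E
```

```text
[np.float64(0.5162490682694737), np.float64(0.3750318793704404), 0.1]
[-0.0, 0.0, 0.01, 1.51, 0.19, -3.72]
[-0.0, 0.0, 0.01, 1.51, 0.19, -3.72]
[-0.0, 0.0, 0.01, 1.51, 0.2, -3.72]
```

Emit:
arm_command(series=[[[0,0,0.01,1.5,0.2,-3.7,1],[0,0,0.01,1.5,0.2,-3.7,1],[-0.01,0,0.01,1.5,0.2,-3.7,1],[0,0,0,0,0,0,1],[0,0,0,0,0,0,1]]])

```text
time: 7.95
tool_pos: [0.516, 0.3688, 0.0911]
tcp_rot: [1.007, 1.316, -1.026]
wrist_force: [-0.1, -0.4, 0.8]
width: 1.004
```

```bash
python3 - <<'E'
from h import *
s,p,Rm=st(); print(p,w2d(p))
g=[*d2w(-.377,.1145),.025]
show(plan(p,Rm,g,target_R(1)))
E
```

```text
[0.51597136 0.3687794  0.0910516 ] [-0.37103906  0.11259268]
[-0.0, 0.0, 0.0, 3.3, 0.12, -0.33]
[-0.0, 0.0, 0.0, 3.3, 0.11, -0.31]
```

Emit:
arm_command(series=[[[0,0,0,3,0.1,-0.3,1],[0,0,0,2.8,0.1,-0.3,1],[0,0,0,0,0,0,1],[0,0,0,0,0,0,1]]])

```text
time: 8.35
tool_pos: [0.5191, 0.3679, 0.032]
tcp_rot: [1.009, 1.312, -1.031]
wrist_force: [0.7, -0.2, 0.9]
width: 1.002
```

```bash
python3 - <<'E'
from h import *
s,p,Rm=st(); print(p,w2d(p),s["wrist_force"])
im,d=bot.read_camera("wrist"); cv2.imwrite("pics/w5.png",im)
E
```

```text
[0.51907991 0.3678889  0.03204425] [-0.36936469  0.115359  ] [ 0.67334506 -0.246473    0.87259646]
```

View pics/w5.png

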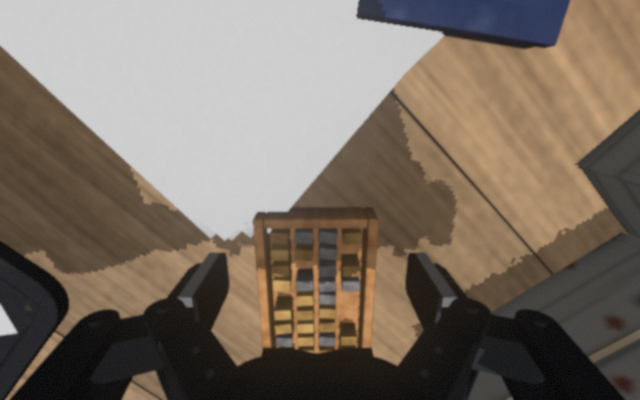

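The fingers straddle the tray near its tail, which is at (255-378, 212). I'll lower a little, move back a little, then close.

Emit:
arm_command(series=[[[0,0,0,0.7,0,-0.8,1],[0,0,0,0,0,0,0.85],[0,0,0,0,0,0,0.6],[0,0,0,0,0,0,0.6],[0,0,0,0,0,0,0.6],[0,0,0,0,0,0,0.6]]], newtons=25)

```text
time: 9.0
tool_pos: [0.5193, 0.3763, 0.0293]
tcp_rot: [1.014, 1.31, -1.027]
wrist_force: [-0.3, -0.3, -0.5]
width: 0.693
```

```bash
python3 - <<'E'
from h import *
s,p,Rm=st(); print(p,w2d(p),s["wrist_force"],s["width"]*85)
print(R.from_matrix(Rm.T@target_R(1)).as_rotvec().round(3))
i=bot.camera_info("wrist")
im,d=bot.read_camera("wrist"); cv2.imwrite("pics/w6.png",im)
E
```

```text
[0.5193434  0.37634074 0.02933654] [-0.37745177  0.11782925] [-0.27459439 -0.34983453 -0.51504297] 58.89424613144571
[-0.014  0.011  0.002]
```

View pics/w6.png

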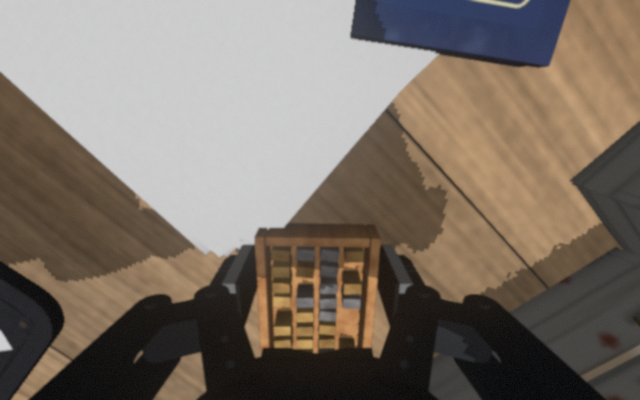

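Emit:
arm_command(series=[[[0,0,0,0,0,0,0.8],[-0.01,0.01,0,0.6,-0.2,0,0.8],[0,0,0,0.1,0,0,0.8],[0,0,0,0,0,0,0.55],[0,0,0,0,0,0,0.55],[0,0,0,0,0,0,0.55],[0,0,0,0,0,0,0.55]]], newtons=30)

```text
time: 9.75
tool_pos: [0.5181, 0.3764, 0.0227]
tcp_rot: [1.015, 1.322, -1.013]
wrist_force: [1.3, -0.4, -0.3]
width: 0.693
```

```bash
python3 - <<'E'
from h import *
s,p,Rm=st(); print(p,w2d(p),s["wrist_force"],s["width"]*85)
print(R.from_matrix(Rm.T@target_R(1)).as_rotvec().round(3))
# world->tool plan: diag then straight
d=w2d(p); print("to (-.24,0):",(np.array([-.24,0])-d)*100)
E
```

```text
[0.51812642 0.37638999 0.02269395] [-0.37781838  0.11666776] [ 1.32579834 -0.35834939 -0.33688829] 58.88092135761814
[-0.003 -0.001 -0.   ]
to (-.24,0): [ 13.78183788 -11.66677566]
```

Emit:
arm_command(series=[[[0,0,0,0,-0.7,0.8,0.55],[0,0,0,0,-1.2,1.4,0.55],[0,0,0,0,-1.2,1.4,0.55],[0,0,0,0,-1.2,1.4,0.55],[0,0,0,0,-1.2,1.4,0.55],[0,0,0,0,0,0,0.55]]])

```text
time: 10.35
tool_pos: [0.48, 0.2969, 0.0228]
tcp_rot: [1.015, 1.322, -1.009]
wrist_force: [0.1, -1.0, -0.7]
width: 0.695
```

```bash
cat > st.py <<'E'
from h import *
import sys
s,p,Rm=st(); d=w2d(p); print(p.round(4),"dock",d.round(4),s["wrist_force"].round(1),"w",s["width"]*85,"t",s["time"])
print("roterr",R.from_matrix(Rm.T@target_R(1)).as_rotvec().round(3))
if len(sys.argv)>3:
    im,_=bot.read_camera(sys.argv[3]); cv2.imwrite(sys.argv[4],im)
if len(sys.argv)>2: print("to go z,y cm",(np.array([float(sys.argv[1]),float(sys.argv[2])])-d)*100)
E
python3 st.py -.24 0 wrist pics/w7.png
```

```text
[0.48   0.2969 0.0228] dock [-0.3111  0.059 ] [ 0.1 -1.  -0.7] w 59.10606086615439 t 10.35
roterr [-0.001 -0.002 -0.003]
to go z,y cm [ 7.1109725  -5.90341118]
```

View pics/w7.png

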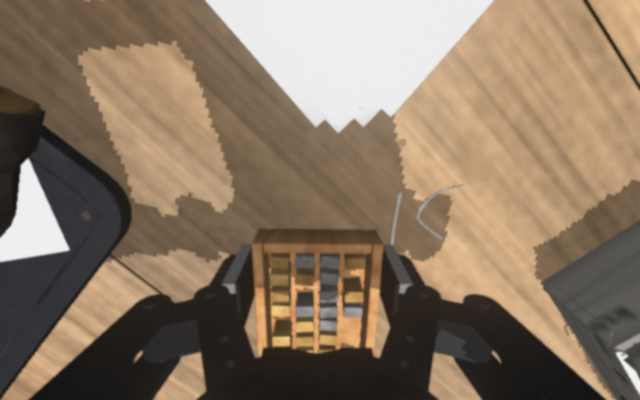

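The tray follows, its tail still at the same place between the pads. I'll carry on.

Emit:
arm_command(series=[[[0,0,0,0,-0.8,1.0,0.55],[0,0,0,0,-1.2,1.4,0.55],[0,0,0,0,-1.2,1.4,0.55],[0,0,0,0,-1.2,1.4,0.55],[0,0,0,0,-1.0,1.2,0.55],[0,0,0,0,-0.4,0.5,0.55],[0,0,0,0,0,0,0.55]]])

```text
time: 11.1
tool_pos: [0.4422, 0.2136, 0.0228]
tcp_rot: [1.016, 1.322, -1.004]
wrist_force: [-0.8, -0.4, -0.5]
width: 0.695
```

```bash
python3 st.py -.08 0 top pics/t8.png; python3 - <<'E'
import cv2
p=cv2.imread("pics/t8.png"); cv2.imwrite("pics/t8c.png",cv2.resize(p[160:260,270:430],None,fx=5,fy=5,interpolation=2))
E
```

```text
[0.4422 0.2136 0.0228] dock [-0.2407  0.0007] [-0.8 -0.4 -0.5] w 59.045201979878414 t 11.1
roterr [ 0.002 -0.003 -0.007]
to go z,y cm [16.06781321 -0.07201871]
```

View pics/t8c.png

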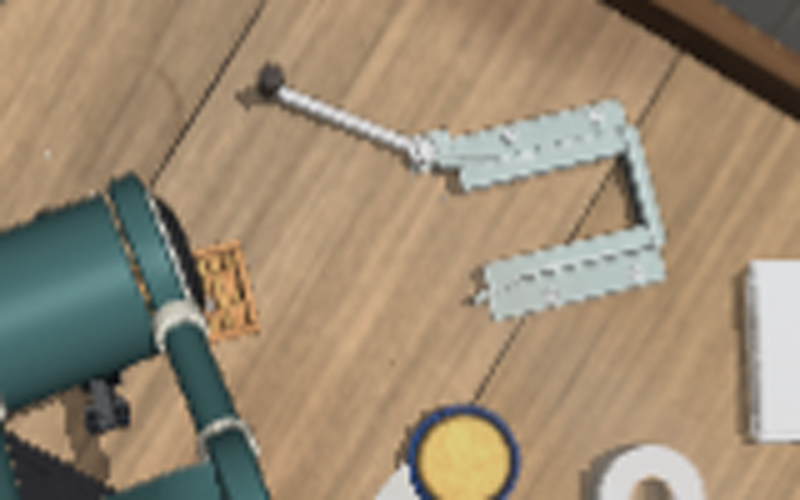

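```bash
python3 - <<'E'
from h import *
c=lambda p:(np.array(p,float)+.5)/5-.5+np.array((270,160))
P=pix2w("top",c([(240,243),(258,332),(463,190),(627,152),(487,265),(650,228),(485,267),(495,321),(664,281),(618,101)]),[.018,.018,.028,.028,.028,.028,.028,.004,.004,.004])
for q in P: print(w2d(q).round(4))
E
```

```text
[-0.1367  0.0268]
[-0.1391 -0.0308]
[0.0084 0.0251]
[0.1166 0.0238]
[ 0.0113 -0.0246]
[ 0.1185 -0.0268]
[ 0.0098 -0.0256]
[ 0.0111 -0.0602]
[ 0.1244 -0.0616]
[0.1253 0.0591]
```

Emit:
arm_command(series=[[[0,0,0,0,0,1.0,0.55],[0,0,0,0,0.1,1.8,0.55],[0,0,0,0,0,1.8,0.55],[0,0,0,0,0,1.8,0.55],[0,0,0,0,0,1.8,0.55],[0,0,0,0,0,1.8,0.55],[0,0,0,0,0,1.2,0.55],[0,0,0,0,0,0.6,0.55],[0,0,0,0,0,0,0.55]]])

```text
time: 12.05
tool_pos: [0.4782, 0.0984, 0.0227]
tcp_rot: [1.017, 1.326, -1.001]
wrist_force: [-0.4, -0.7, 2.1]
width: 0.69
```

```bash
python3 st.py -.03 0.001 top pics/t9.png; python3 - <<'E'
import cv2
p=cv2.imread("pics/t9.png"); cv2.imwrite("pics/t9c.png",cv2.resize(p[160:260,270:430],None,fx=5,fy=5,interpolation=2))
E
```

```text
[0.4782 0.0984 0.0227] dock [-0.1201  0.0053] [-0.4 -0.7  2.1] w 58.62017603132318 t 12.05
roterr [ 0.004 -0.007 -0.007]
to go z,y cm [ 9.00513394 -0.42758948]
```

View pics/t9c.png

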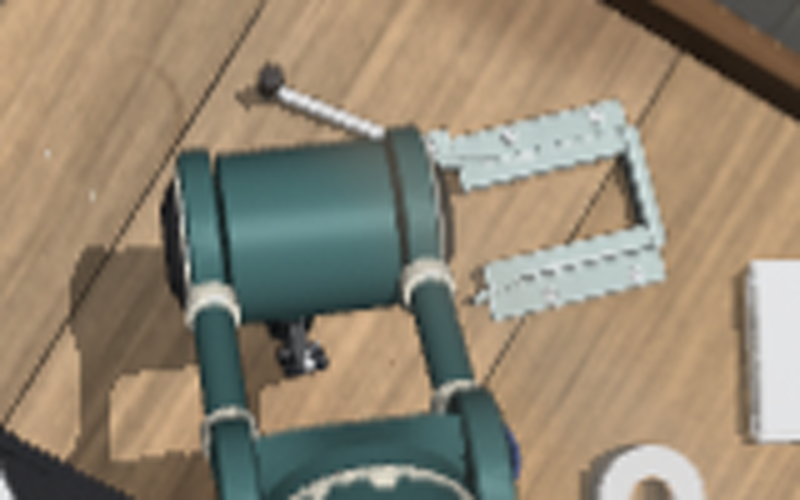

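Emit:
arm_command(series=[[[0,-0.005,-0.005,0,-0.4,0,0.55],[0,0,0,0,0,0.5,0.55],[0,0,0,0,-0.05,1.0,0.55],[0,0,0,0,-0.05,1.0,0.55],[0,0,0,0,-0.05,1.0,0.55],[0,0,0,0,0,0.5,0.55],[0,0,0,0,0,0,0.55]]])

```text
time: 12.8
tool_pos: [0.4837, 0.0571, 0.0226]
tcp_rot: [1.009, 1.326, -1.004]
wrist_force: [0.3, 1.7, 1.2]
width: 0.691
```

```bash
python3 st.py -.03 0.001 wrist pics/w10.png
```

```text
[0.4837 0.0571 0.0226] dock [-0.0788 -0.0002] [0.3 1.7 1.2] w 58.726339430225636 t 12.8
roterr [ 0.007 -0.002 -0.002]
to go z,y cm [4.87508355 0.12207771]
```

View pics/w10.png

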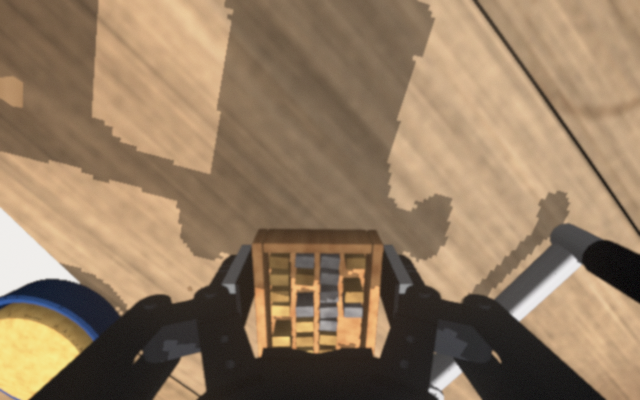

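Emit:
arm_command(series=[[[0.005,0,0,0,0.05,0.6,0.55],[0,0,0,0,0.02,1.0,0.55],[0,0,0,0,0,1.0,0.55],[0,0,0,0,0,1.0,0.55],[0,0,0,0,0,0.5,0.55],[0,0,0,0,0,0,0.55]]])

```text
time: 13.45
tool_pos: [0.4963, 0.0145, 0.0226]
tcp_rot: [1.013, 1.324, -1.008]
wrist_force: [-0.0, 2.2, 3.1]
width: 0.689
```

```bash
python3 st.py -.03 0.001 wrist pics/w11.png
```

```text
[0.4963 0.0145 0.0226] dock [-0.0343  0.0007] [-0.   2.2  3.1] w 58.597980906197165 t 13.45
roterr [ 0.001 -0.002 -0.002]
to go z,y cm [0.43386703 0.0313762 ]
```

View pics/w11.png

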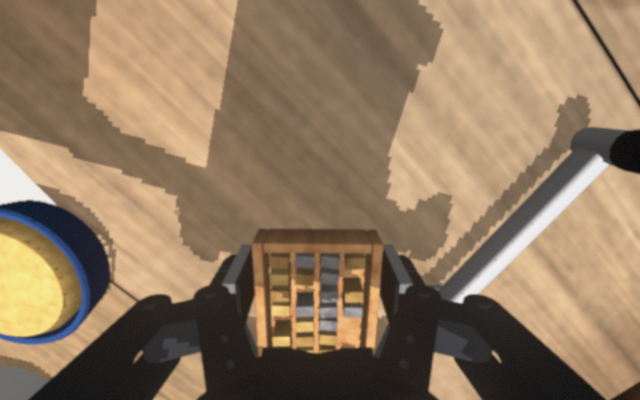

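Emit:
arm_command(series=[[[0,0,0,0,0,0,0.82],[0,0,0,0,0,0,0.82],[0,0,0,-2,0,0,0.82],[0,0,0,-3,0,0,0.82],[0,0,0,-1,0,-2.5,0.5],[0,0,0,0,0,-2.5,0],[0,0,0,0,0,0,0],[0,0,0,0,0,0,0]]])

```text
time: 14.3
tool_pos: [0.4806, 0.0636, 0.0832]
tcp_rot: [1.008, 1.327, -1.01]
wrist_force: [0.0, -0.3, -0.9]
width: 0.14
```

```bash
python3 st.py -.085 0.0 wrist pics/w12.png
```

```text
[0.4806 0.0636 0.0832] dock [-0.0858 -0.0016] [ 0.  -0.3 -0.9] w 11.85779511387073 t 14.3
roterr [ 0.004 -0.001  0.002]
to go z,y cm [0.08184655 0.15759871]
```

View pics/w12.png

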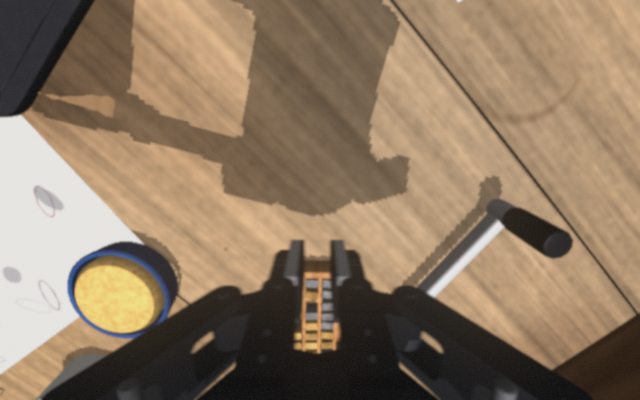

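```bash
python3 - <<'E'
from h import *
p=cv2.imread("pics/w12.png"); cv2.imwrite("pics/c12.png",cv2.resize(p[225:355,270:370],None,fx=5,fy=5,interpolation=2))
i=bot.camera_info("wrist")
for u in [(318,255),(318,259),(318,262)]: print(u,w2d(pix2w("wrist",[u],.018,i)[0]))
E
```

```text
(318, 255) [-0.0635122  -0.00111009]
(318, 259) [-0.06050185 -0.00109988]
(318, 262) [-0.05822613 -0.00109216]
```

View pics/c12.png

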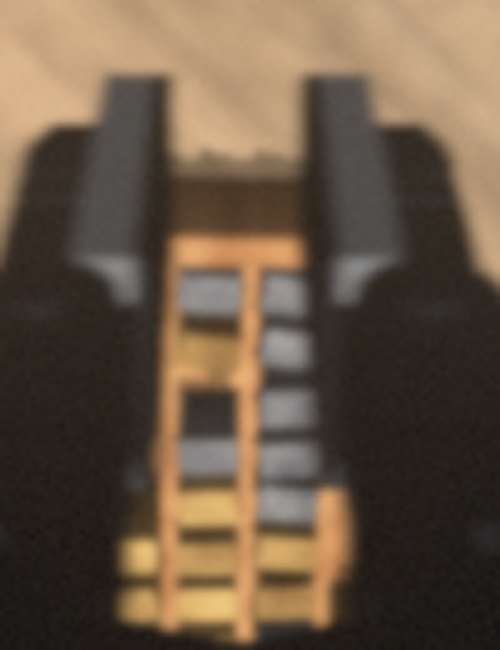

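Emit:
arm_command(series=[[[0,0,0,1.0,0.15,-0.3,0],[0,0,0,2.2,0,0,0],[0,0,0,2.0,0,0,0],[0,0,0,0,0,0,0]]])

```text
time: 14.75
tool_pos: [0.4812, 0.065, 0.0273]
tcp_rot: [1.009, 1.326, -1.013]
wrist_force: [-1.1, 1.0, -0.7]
width: -0.002
```

```bash
python3 st.py -.014 0.0 wrist pics/w13.png
```

```text
[0.4812 0.065  0.0273] dock [-0.087  -0.0006] [-1.1  1.  -0.7] w -0.1947741191473517 t 14.75
roterr [ 0.001 -0.001  0.003]
to go z,y cm [7.30361956 0.05504744]
```

View pics/w13.png

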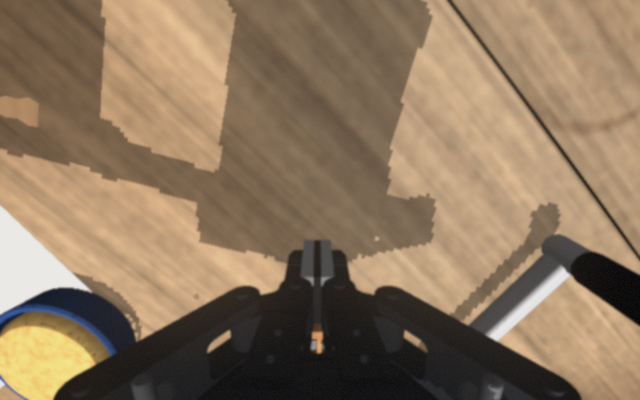

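Emit:
arm_command(series=[[[0,0,0,0,0.05,0.8,0],[0,0,0,0,0,1.0,0],[0,0,0,0,0,1.0,0],[0,0,0,0,0,1.0,0],[0,0,0,0,0,1.0,0],[0,0,0,0,0,0.6,0],[0,0,0,0,0,0,0]]])

```text
time: 15.5
tool_pos: [0.5005, 0.0073, 0.0311]
tcp_rot: [1.014, 1.32, -1.011]
wrist_force: [-0.1, 0.6, -1.1]
width: -0.001
```

```bash
python3 st.py -.014 0.0
```

```text
[0.5005 0.0073 0.0311] dock [-0.0262  0.0029] [-0.1  0.6 -1.1] w -0.08908781443911719 t 15.5
roterr [-0.001  0.001 -0.003]
to go z,y cm [ 1.22075591 -0.29057959]
```

Emit:
arm_command(series=[[[0,0,0,0.3,-0.1,0.4,0],[0,0,0,0,0,0.4,0],[0,0,0,0,0,0.3,0],[0,0,0,0,0,0.3,0],[0,0,0,0,0,0.2,0]]])

```text
time: 16.0
tool_pos: [0.5034, -0.0059, 0.0284]
tcp_rot: [1.02, 1.324, -1.01]
wrist_force: [-1.6, 15.0, 5.3]
width: -0.003
```

```bash
python3 st.py -.014 0.0 top pics/t14.png;  python3 - <<'E'
import cv2
p=cv2.imread("pics/t14.png"); cv2.imwrite("pics/t14c.png",cv2.resize(p[160:260,270:430],None,fx=5,fy=5,interpolation=2))
E
```

```text
[ 0.5034 -0.0059  0.0284] dock [-0.0127  0.0022] [-1.6 15.   5.3] w -0.22369563827595426 t 16.0
roterr [-0.004 -0.006 -0.003]
to go z,y cm [-0.12583005 -0.21870067]
```

View pics/t14c.png

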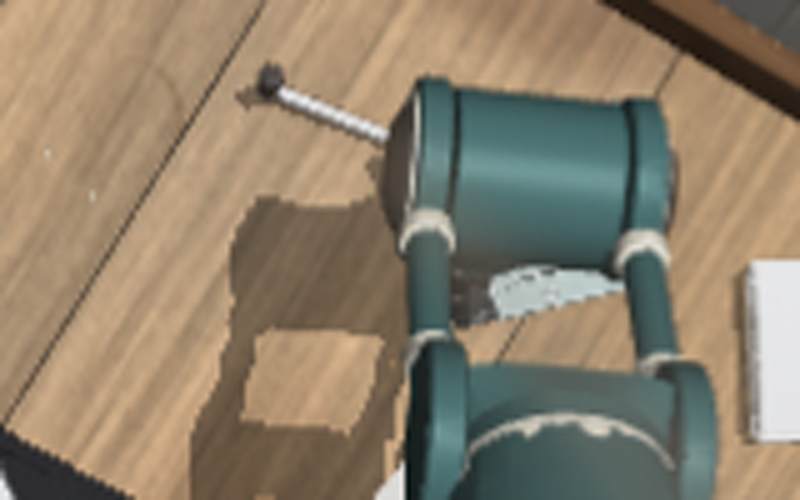

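Emit:
arm_command(series=[[[0,0,0,0,0,0.3,0],[0,0,0,0,0,0.3,0],[0,0,0,0,0,-0.5,0],[0,0,0,0,0,-2,0],[0,0,0,-2,0,-3,0],[0,0,0,-4,0,-3,0],[0,0,0,-4,0,0,0.5],[0,0,0,0,0,0,0.5]]])

```text
time: 16.85
tool_pos: [0.4807, 0.0763, 0.1312]
tcp_rot: [1.023, 1.332, -1.011]
wrist_force: [1.1, 0.6, 0.2]
width: 0.331
```

```bash
python3 - <<'E'
import pickle
from h import *
i=bot.camera_info("wrist"); pickle.dump(i,open("w15.pkl","wb"))
im,d=bot.read_camera("wrist"); cv2.imwrite("pics/w15.png",im)
p,_=bot.read_camera("top"); cv2.imwrite("pics/t15c.png",cv2.resize(p[160:260,270:430],None,fx=5,fy=5,interpolation=2))
E
python3 st.py
```

```text
[0.4773 0.0756 0.1267] dock [-0.0983 -0.0016] [-0.5  0.2 -0.5] w 41.984832962699926 t 16.95
roterr [-0.006 -0.015  0.009]
```

View pics/w15.png

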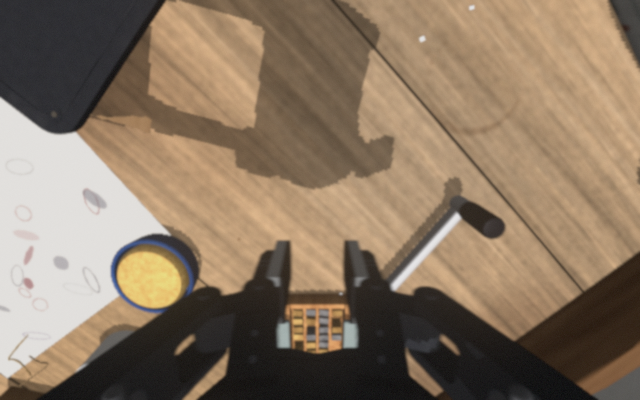

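View pics/t15c.png

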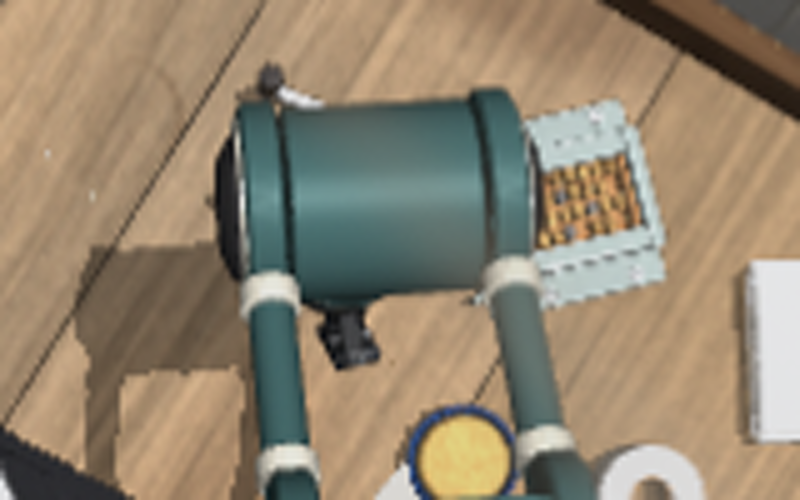

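```bash
python3 - <<'E'
from h import *
import pickle; i=pickle.load(open("w15.pkl","rb"))
c=lambda p:(np.array(p,float)+.5)/5-.5+np.array((270,160))
k=w2d(pix2w("wrist",[(491,228)],.066,i)[0]); k2=w2d(pix2w("top",[c((271,77))],.066)[0]); print(k,k2)
print("tail",[w2d(pix2w("wrist",[(318,v)],.018,i)[0]).round(4) for v in (300,303,306)])
k=(k+k2)/2; h=np.array([-.01,.056]); print("gate",np.pi-np.arctan2(-(k-h)[0],(k-h)[1]), np.linalg.norm(k-h))
s,p,Rm=st()
show(plan(p,Rm,[*d2w(*k),.13],target_R(1)))
E
```

```text
[-0.09538391  0.11608493] [-0.0954089   0.11862393]
tail [array([-0.0074,  0.0021]), array([-0.0043,  0.0021]), array([-0.0012,  0.0021])]
gate 2.1938085301899024 0.10515184934420349
[-0.0, -0.0, 0.0, -0.14, 3.97, 0.07]
[-0.0, -0.0, 0.0, -0.13, 3.97, 0.08]
[-0.0, -0.0, 0.0, -0.12, 3.97, 0.09]
```

Emit:
arm_command(series=[[[0,-0.01,0.01,0,3.9,0.1,1],[0,0,0,0,3.9,0.1,1],[0,0,0,0,3.9,0.1,1],[0,0,0,0,0,0,1],[0,0,0,0,0,0,1]]])

```text
time: 17.45
tool_pos: [0.5873, 0.0995, 0.1143]
tcp_rot: [1.011, 1.333, -1.029]
wrist_force: [-0.8, -0.4, -0.6]
width: 1.003
```

```bash
python3 st.py -.0954 .1173
```

```text
[0.5873 0.0995 0.1143] dock [-0.0925  0.1108] [-0.8 -0.4 -0.6] w 85.2597022300748 t 17.45
roterr [-0.008 -0.004  0.016]
to go z,y cm [-0.29484428  0.65333798]
```

Emit:
arm_command(series=[[[-0.01,0,0.01,0,0.6,-0.3,1],[0,0,0,3,0,0,1],[0,0,0,2.4,0,0,1],[0,0,0,0,0,0,1]]])

```text
time: 17.85
tool_pos: [0.5882, 0.1026, 0.0562]
tcp_rot: [1.007, 1.333, -1.016]
wrist_force: [-1.1, -0.4, -0.2]
width: 1.007
```

```bash
python3 st.py -.0954 .1173 wrist pics/w16.png
```

```text
[0.5882 0.1026 0.0562] dock [-0.0953  0.1125] [-1.1 -0.4 -0.2] w 85.61437189775434 t 17.85
roterr [ 0.002 -0.004  0.009]
to go z,y cm [-0.01484888  0.48222224]
```

View pics/w16.png

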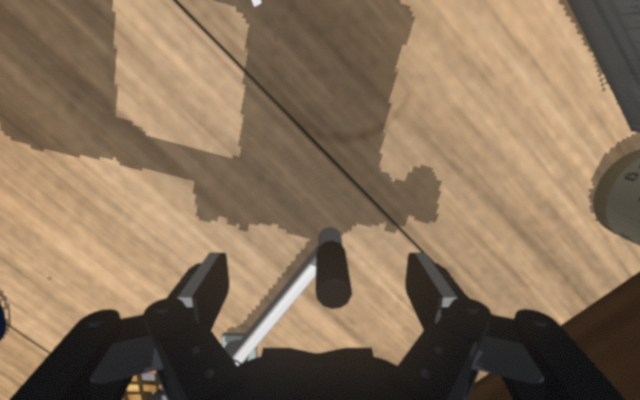

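Emit:
arm_command(series=[[[0,0,0.01,0,0.5,0,1],[0,0,0,0,0,0,0],[0,0,0,0,0,0,0],[0,0,0,0,0,0,0],[0,0,0,0,0,0,0],[0,0,0,0,0,0,0],[0,0,0,0,0,0,0]]], newtons=30)

```text
time: 18.6
tool_pos: [0.595, 0.104, 0.0635]
tcp_rot: [1.016, 1.322, -1.003]
wrist_force: [1.3, 1.0, -1.7]
width: 0.173
```

```bash
python3 gs.py 0 22
```

```text
[0.59504415 0.10398442 0.06351579] dock [-0.0948  0.1195] w 14.703787555978728 [ 1.3  1.  -1.7] [ 0.13  0.31  1.92  0.01  0.9  -0.14]
rot err [ 0.002 -0.003 -0.007]
0.10590415664320872
gate 2.213475636499323
y -0.88 z -0.59
y -0.94 z -0.50
y -0.98 z -0.41
y -1.02 z -0.31
y -1.05 z -0.20
y -1.06 z -0.09
y -1.07 z 0.01
y -1.06 z 0.12
y -1.04 z 0.22
y -1.01 z 0.33
y -0.98 z 0.43
y -0.93 z 0.52
y -0.87 z 0.61
y -0.80 z 0.70
y -0.73 z 0.78
y -0.65 z 0.85
y -0.56 z 0.91
y -0.47 z 0.96
y -0.37 z 1.00
y -0.27 z 1.03
y -0.16 z 1.05
y -0.05 z 1.06
```

Emit:
arm_command(series=[[[0,0,0,0,-0.9,-0.6,0],[0,0,0,0,-0.95,-0.5,0],[0,0,0,0,-1.0,-0.4,0],[0,0,0,0,-1.0,-0.3,0],[0,0,0,0,-1.05,-0.2,0],[0,0,0,0,-1.05,-0.1,0],[0,0,0,0,-1.05,0,0],[0,0,0,0,-1.05,0.1,0],[0,0,0,0,0,0,0]]])

```text
time: 19.5
tool_pos: [0.5057, 0.1051, 0.0634]
tcp_rot: [1.019, 1.322, -0.996]
wrist_force: [-0.2, 1.7, -1.6]
width: 0.178
```

```bash
python3 gs.py 0 14
```

```text
[0.50574964 0.10514546 0.06339134] dock [-0.1193  0.0336] w 15.141181418702864 [-0.2  1.7 -1.6] [ 0.15  0.16  2.12  0.01  0.85 -0.12]
rot err [ 0.004 -0.006 -0.013]
0.11157823562528207
gate 1.3687269826236361
y -1.06 z 0.27
y -1.02 z 0.37
y -0.98 z 0.47
y -0.93 z 0.56
y -0.87 z 0.65
y -0.81 z 0.74
y -0.73 z 0.81
y -0.65 z 0.88
y -0.56 z 0.94
y -0.46 z 0.99
y -0.37 z 1.03
y -0.26 z 1.06
y -0.16 z 1.08
y -0.05 z 1.09
```

Emit:
arm_command(series=[[[0,0,-0.01,0,-1.0,0.4,0],[0,0,0,0,-1.0,0.5,0],[0,0,0,0,-0.9,0.55,0],[0,0,0,0,-0.9,0.6,0],[0,0,0,0,-0.85,0.7,0],[0,0,0,0,-0.8,0.75,0],[0,0,0,0,-0.7,0.8,0],[0,0,0,0,0,0,0]]])

```text
time: 20.3
tool_pos: [0.4556, 0.0422, 0.0634]
tcp_rot: [1.015, 1.325, -1.004]
wrist_force: [2.2, 2.5, -1.4]
width: 0.172
```

```bash
python3 gs.py 0 7
```

```text
[0.45555252 0.04218584 0.06336774] dock [-0.0717 -0.0313] w 14.654691567559285 [ 2.2  2.5 -1.4] [ 0.03  0.06  2.23  0.01  0.85 -0.24]
rot err [ 0.003 -0.005 -0.005]
0.10694376111222074
gate 0.6151138399301002
y -0.51 z 0.79
y -0.44 z 0.83
y -0.36 z 0.87
y -0.28 z 0.90
y -0.20 z 0.92
y -0.12 z 0.93
y -0.04 z 0.94
```

Emit:
arm_command(series=[[[0,0,0,0,-0.5,0.8,0],[0,0,0,0,-0.45,0.85,0],[0,0,0,0,-0.35,0.85,0],[0,0,0,0,-0.3,0.9,0],[0,0,0,0,-0.2,0.9,0],[0,0,0,0,-0.1,0.7,0],[0,0,0,0,0,0.5,0],[0,0,0,0,0,0,0]]])

```text
time: 21.1
tool_pos: [0.4526, -0.015, 0.0634]
tcp_rot: [1.033, 1.33, -1.001]
wrist_force: [1.9, 1.5, 1.9]
width: 0.17
```

```bash
python3 gs.py 0 2
```

```text
[ 0.45259085 -0.0150024   0.06343661] dock [-0.0173 -0.0492] w 14.41362969587227 [1.9 1.5 1.9] [-0.1   0.05  2.24  0.03  0.85 -0.38]
rot err [-0.006 -0.019 -0.01 ]
0.10544705537637807
gate 0.06929385669179638
y -0.02 z 0.36
y -0.01 z 0.37
```

Emit:
arm_command(series=[[[0,-0.01,-0.01,0,0,0.4,0],[0,0,0,0,0,0.4,0],[0,0,0,0,0,0.4,0],[0,0,0,0,0,0.3,0],[0,0,0,0,0,0.3,0]]])

```text
time: 21.6
tool_pos: [0.4532, -0.0166, 0.0635]
tcp_rot: [1.059, 1.353, -1.012]
wrist_force: [2.0, 16.8, 4.0]
width: 0.178
```

```bash
python3 gs.py 0 2
```

```text
[ 0.45320114 -0.01663446  0.06354084] dock [-0.0156 -0.049 ] w 15.103021768048876 [ 2.  16.8  4. ] [-0.12  0.06  2.23  0.06  0.87 -0.4 ]
rot err [-0.024 -0.047  0.001]
0.10518033818857139
gate 0.05294345984215985
y -0.01 z 0.28
y -0.00 z 0.28
```

Force has risen to 17 N, so the gate is on its stop or something else is in the way. I'll release, lift and look.

Emit:
arm_command(series=[[[0,0,0,0,0,0,0.3],[0,0,0,0,0,0,0.5],[0,0,0,0,0,0,0.5],[0,0,0,-3,0,0,0.5],[0,0,0,-4,0,0,0.5],[0,0.02,0,-3,0,-3,0.5],[0,0.02,0,0,0,-3,0.5],[0,0,0,0,0,0,0.5]]])

```text
time: 22.4
tool_pos: [0.4358, 0.0336, 0.1679]
tcp_rot: [1.083, 1.392, -1.009]
wrist_force: [0.7, -0.2, -0.6]
width: 0.5
```

```bash
python3 - <<'E'
import pickle
from h import *
i=bot.camera_info("wrist"); pickle.dump(i,open("w17.pkl","wb"))
im,d=bot.read_camera("wrist"); cv2.imwrite("pics/w17.png",im)
p,_=bot.read_camera("top"); cv2.imwrite("pics/t17.png",p); cv2.imwrite("pics/t17c.png",cv2.resize(p[160:260,270:430],None,fx=5,fy=5,interpolation=2))
E
python3 st.py
```

```text
[0.4365 0.0322 0.1674] dock [-0.067  -0.0523] [-0.3  0.4  0.3] w 42.34965040606301 t 22.5
roterr [-0.03  -0.087  0.013]
```

View pics/w17.png

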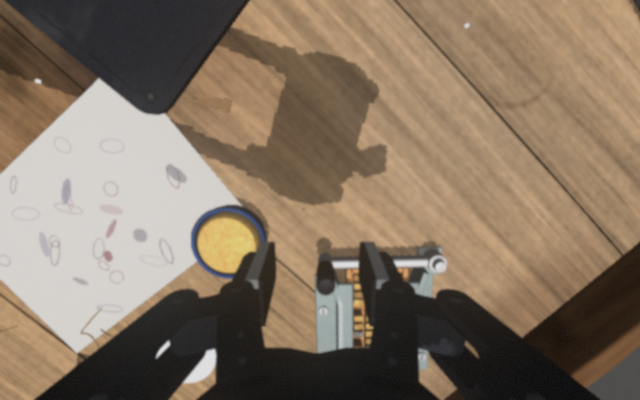

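View pics/t17c.png

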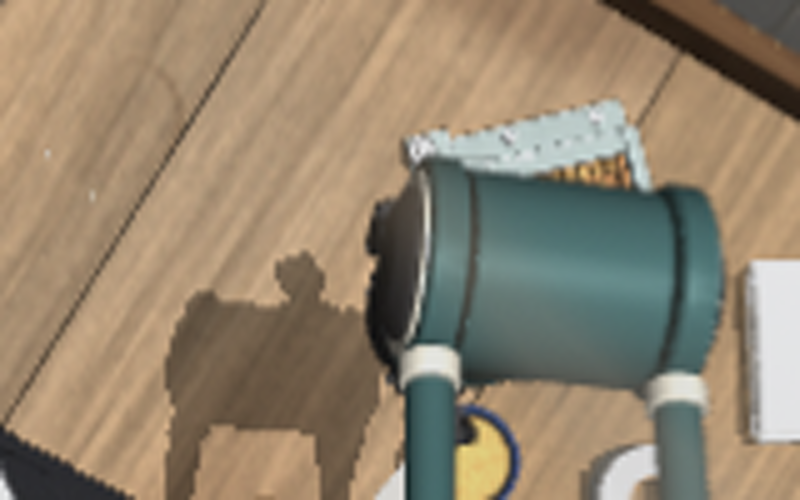

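The wrist view shows the gate bar running straight across the mouth, with the knob at (325,280) and the hinge at (437,264). I'll back the arm off for a clear measurement.

Emit:
arm_command(series=[[[0,-0.04,0,0,0.5,-4,0.5],[-0.02,-0.04,0.01,0,0.5,-4,0.5],[0,0,0,0,0.5,-4,0.5],[0,0,0,0,0,-4,0.5],[0,0,0,0,0,0,0.5]]])

```text
time: 23.0
tool_pos: [0.4143, 0.1874, 0.1691]
tcp_rot: [1.024, 1.317, -1.034]
wrist_force: [-0.8, -1.1, -0.3]
width: 0.498
```

```bash
python3 - <<'E'
from h import *
p,_=bot.read_camera("top"); cv2.imwrite("pics/t18.png",p); cv2.imwrite("pics/t18c.png",cv2.resize(p[165:245,330:420],None,fx=7,fy=7,interpolation=2))
E
python3 st.py
```

```text
[0.4147 0.1857 0.1689] dock [-0.2209 -0.0332] [-0.1 -0.8 -0.3] w 42.119673773013844 t 23.05
roterr [-0.023  0.003  0.007]
```

View pics/t18c.png

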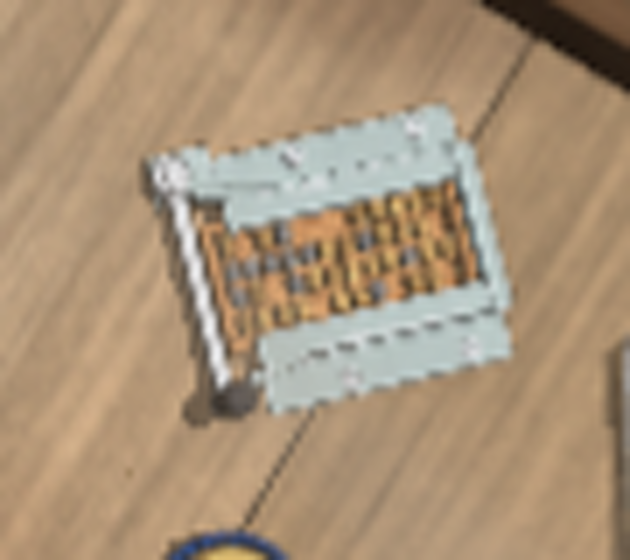

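```bash
python3 - <<'E'
from h import *
c=lambda p:(np.array(p,float)+.5)/7-.5+np.array((330,165))
n=["hinge","knob","bar1","bar2","tailT","tailB","endT","endB"]
P=pix2w("top",c([(170,172),(236,397),(180,200),(219,380),(200,205),(237,350),(470,140),(508,305)]),[.033,.066,.024,.024,.018,.018,.028,.028])
D={k:w2d(q) for k,q in zip(n,P)}
for k in D: print(k,D[k].round(4))
a=lambda p,q: np.arctan2(-(D[q]-D[p])[0],-(D[q]-D[p])[1])
print("knob ang",a("hinge","knob"),"bar",a("bar1","bar2"),"tail",a("tailT","tailB"),"end",a("endT","endB"))
# initial / predicted knob pixel for angle 0 and .08 using hinge measured
for g in (0,.05,.08):
  k=D["hinge"]+.106*np.array([-np.sin(g),-np.cos(g)]); u=w2pix("top",[[*d2w(*k),.066]])[0]; print(g,(u+.5-np.array((330,165)))*7-.5)
E
```

```text
hinge [-0.0114  0.0571]
knob [-0.0124 -0.0487]
bar1 [-0.0089  0.0445]
bar2 [-0.012  -0.0391]
tailT [0.0003 0.0406]
tailB [ 0.0002 -0.0277]
endT [0.1265 0.0393]
endB [ 0.124  -0.0378]
knob ang 0.009571710374111617 bar 0.037037122346269026 tail 0.0009871033269783854 end 0.03218567803227852
0 [238.32312512 396.79388942]
0.05 [226.56375717 399.40617059]
0.08 [219.44515678 400.68863362]
```

```bash
python3 - <<'E'
from workcell import bot
print(bot.finish_job()); print(bot.read_state()["time"])
E
```

```text
the job is handed in; nothing more can be done
None
the job is handed in; nothing more can be done
```

The tray is home in the dock with the gate shut behind it, and the job is handed in at about 23 s of the 72 s allowed; no verdict was reported.

- **Gate open:** I pinched the knob and swung the gate to about 2.19 rad, measured from both cameras.
- **Tray in:** I gripped the tray by its long sides near the tail and slid it flat to the mouth and partway in. Then I pushed it from behind with closed fingers until the force rose to about 15 N against the end stop.
- **Gate shut:** I swung the gate back by the knob until it met its stop at about 17 N, then drew the arm clear with nothing near it.

Last checks:
- **Gate angle:** The top camera puts the gate at about 0.01 rad. An earlier estimate from the gripper pose, with the arm still pushing on the knob, gave 0.05 rad. Both are within the 0.08 limit.
- **Tray position:** The tail reads x ≈ 0 mm from the top camera and about -4 mm from the wrist camera, against the expected -3 mm. That spread is about the 2 mm calibration accuracy, and both put the tray's centre within tolerance. The tray is square to the dock.
- **Other things on the worktop:** I never felt contact with the bystanders and they looked in place in the pictures, but I did not measure their positions at the end.

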